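Raise the counterweighted gate and feed the vee block to the stop

TASK

Push the counterweighted gate arm of the feed track up past its balance point, so that it falls back and stays raised by itself. Then push the dark vee block along the track, under the raised gate, until it is up against the stop that closes the other end, standing upright, and take the hand away. Use the fingertips only: the block stays on the track and is not picked up, the gate stays raised, and the other things stay where they stand.

Things in the scene. Friction and masses are not known exactly. Their poses are not given: they have to be found in the camera images.
- work_board: Fixed flat plywood board, 430 x 656 mm, that all the work stands on; its top is 45 mm above the robot's base plane (z = 0.045). Origin: centre of its underside. Heights 'above the board' below count from its top.
- feed_track: Fixed aluminium track on the board. Origin: its underside (board top), below the lane's centre line, in line with the gate arm; z up, x across the lane away from the robot (within 0.3 rad of world x), y along the lane. Lane floor z = 10 mm, y -180 to +210 mm, +y end open; two rails beside it: inner faces x = ±25 mm, outer ±37, tops z = 22. Stop at the -y end: face at y = -168, top z = 42 mm.
- gate_pivot (a point): Centre of the gate's hinge pin, whose axis runs along the track's y: at x = 110, y = 0 mm in the track's frame, 70 mm above the board, beyond the lane. Its grey clevis takes up x 85 to 135, y -33 to +33 mm, 89 mm high; a 75 mm high arm rest stands at x = 77 mm.
- gate (a joint): Angle of the gate arm, rad: 0 lowered (sloping up 0.35 rad from the pivot towards the track's -x, its tip towards the robot), 1.40 fully raised (leaning back 10 degrees past upright). About 1.0 kg with its weight: some 2 N up at the push bar lifts it from 0. Let go below about 0.74 it falls shut; beyond, it falls on to 1.40 by itself and stays. Damped hinge.
- push_bar (a point): Centre of the round push bar across the arm's tip, 200 mm from the pivot: 12 mm diameter (15 at its rubber ends), 92 mm long along the track's y. Lowered, it is 139 mm above the board at x = -78, y = 0 mm in the track's frame, with free space below and before it; raised, 267 mm above the board at x = 146 mm.
- bar_plate (a point): Middle of the lower edge of a 5 mm thick steel plate, 34 mm wide, that hangs from the arm over the lane and bars the block's way: 48 mm above the board when the arm is lowered, well clear of the lane when raised. The arm itself is a steel bar 18 mm wide and 14 mm high.
- counterweight (a point): Centre of the round steel counterweight, 42 mm diameter, 35 mm wide, on the arm's bent tail: 45 mm beyond and 64 mm above the pivot when lowered.
- stop_face (a point): Foot of the stop's inner face: middle of the lane, at the height of the lane floor. The block arrives here from the +y side.
- vee: The dark grey vee block: 40 mm in x, 42 mm in y, 50 mm high, with a V groove in its top, loose, about 0.55 kg (0.7 to 1.4 times that). Origin: centre of its underside. It stands in the lane on the +y side of the gate, 90 to 150 mm from the gate. Up against the stop its origin is 21 mm from the stop face.
- grooved_block: Bystander, to be left alone: pale steel block with grooves in its top, 48 x 48 x 30 mm, loose, standing beyond the track. Origin: centre of its underside.
- tape_roll: Bystander, to be left alone: roll of masking tape lying flat, 42 mm diameter, 19 mm high, loose. Origin: centre of its underside.
- oil_tin: Bystander, to be left alone: small dark oil tin with a red spout, 28 x 52 x 110 mm, loose, standing on the robot's side of the track. Origin: centre of its underside.
- ball_punch: Bystander, to be left alone: steel punch with a ball head, 22 mm diameter, 65 mm high, loose, standing on its foot beyond the track. Origin: centre of its underside.
Things that resemble listed ones, but are neither listed nor needed, are in the scene too. Leave any orange look-alike of the vee alone.

How it is judged:
On the way:
1. the gate arm stands raised by itself, untouched, before the block has passed it (value of joint gate above 1.25 rad and contact force between the fingers and feed_track below 0.2 N and y of vee in the frame of feed_track above 0.025 m), for 0.3 s.
At the end, for the whole second after the job is handed in: The gate arm is raised (joint above 1.25 rad) and the vee block stands upright (within 0.1 rad) and at rest on the lane floor, its origin within 26 mm of the stop's face (21 mm is full contact) and within 12 mm of the lane's centre line (value of joint gate above 1.25 rad and y of vee in the frame of feed_track between -0.16 and -0.142 m and x of vee in the frame of feed_track between -0.012 and 0.012 m and angle between vee's own z axis and vertical below 0.1 rad and z of vee in the frame of feed_track below 0.014 m and linear speed of vee below 0.01 m/s); the robot touches nothing.
It fails at once if the vee block is lifted off the lane (more than 12 mm) (z of vee in the frame of feed_track above 0.022 m).
It fails at once if the vee block is tipped over (angle between vee's own z axis and vertical above 0.6 rad).
It fails at once if a bystander is moved more than 20 mm (distance of any of grooved_block, tape_roll, oil_tin, ball_punch from where it was at the start of the episode above 0.02 m).
It also fails if it takes over 48 s, if anything falls off the work surface, if the arm or the gripper's body presses on something with over 40 N, if the wrist force passes 120 N, or if a joint passes its speed limit or range.

ROBOT

A 6-joint arm with a two-finger parallel gripper is mounted at the origin on the work surface; the furniture and walls round the work are solid. World frame = base frame: x ahead of the robot, y to its left, z up, the work surface at z = 0. Lengths are in m, angles in rad, forces in N, time in s.
With the tool pointing down it reaches from about 0.3 to 0.775 m from the base axis. Payload 14.6 kg.
Tool frame: the origin (TCP) lies at the very end of the fingers, on their centre line; the grasp point (between the pads) lies 19 mm behind it; z points along the fingers, y is the line along which they close (so a half turn about z gives the same grasp; the last joint's range is limited). The gripper opens to 94 mm and grips with 3 to 60 N. Pads are 16 mm wide; open, the fingers measure 119 mm over their backs; the gripper's body (75 mm by 177 mm) begins 78 mm behind the grasp point.
Start: joints at [-0.067, 0.3, 1.521, -0, 1.321, -0.067], TCP at [0.55, -0, 0.205] pointing down, gripper open.
Joint ranges: [-3.03, 3.03], [-0.79, 2.21], [0.23, 2.52], [-1.04, 4.18], [0, 3.07], [-2.55, 2.55]. Speed limits (rad/s): [2.22, 2.22, 2.57, 3.14, 3.14, 3.14].

INTERFACE

Orientations are given as [roll, pitch, yaw] about the fixed x, y, z axes, in that order (R = Rz(yaw) Ry(pitch) Rx(roll)).
In Python, from station import ctrl, cams gives the robot as it stands. The module is installed in compiled form; this text tells all that it offers.
- The arm moves only by the tool arm_command, never from a script. Its argument "plan" is a list that holds one entry, the list of rows, each a list of 7 numbers: the shift along the tool's x, y, z in fractions of the full range, 1 being 200 mm, then the turn, a rotation vector about the tool's x, y, z in parts of the range, where 1.0 means pi rad, then the closure, from -1 (fully open) to 1 (shut). A call has 1 to 12 rows; each row is the pose to reach, as a shift and turn from the pose commanded when the call began, along the tool's axes at that moment; what a row does not reach only later rows make up. A row lasts 1/10 s, in which the tool goes at most 50 mm and 8.59 degrees, less where a joint would pass 70% of its speed; a pose out of reach is approached as far as the arm can. Shift and turn numbers lie between -1 and 1, and a call with a number outside is refused. A call with a gripper value outside its range is refused whole. The fingers move at their own pace and stop on an object; "squeeze" is the grip in N (left out, the last holds). Time passes only in rows, so rows that repeat a pose let the fingers close. It gives the time, the measured TCP pose, the force, the opening and the grip force at its end, in the units of the state.
- ctrl.get_obs(): the state, without advancing time (a new reading comes with each control period).
- cams.camera(name): name is "scene" or "side" or "wrist"; returns (picture, depth): 480x640x3 uint8, blue, green, red; 480x640 float32, m along the optical axis (not along the pixel's ray), 0 where there is no reading.
- cams.camera_info(name): a dict with "fx", "fy", "cx", "cy" (pixels), "world_to_cam" (4x4, takes a point from world to camera coordinates). Camera axes: x right, y down, z forward; pixel columns grow to the right and rows downward; lengths in m; the calibration is good to about 2 mm. A picture is of the moment at which its call begins: read the wrist's pose just before it. camera_info takes no time and is no camera call; for the wrist camera it gives the pose at the moment of the call.
- ctrl.hand_in(): hands the job in; it is judged then, once.
The state is a dict: "time_s": time; "qpos": joint angles; "joint_vel": joint speeds; "tau": joint torques, N m; "ee_pos": TCP position; "eef_rot": TCP orientation; "force": force on the tool from outside, world axes, zero at the start; "moment": the same for the moment, N m; "grip_width": finger opening in m; "grip_force": force on a finger pad.
Only numpy, scipy, OpenCV 4.12 (cv2) and the standard library are available. Lean on these libraries where they do the work, as an engineer would, in place of code of your own. Each camera call takes 0.05 s, during which the arm holds its last target. There are 200 camera calls.

## Working session

There is one attempt and no reset: what is moved stays moved. The work goes in short steps, Python scripts to look and compute and a tool call to move; the robot and the scene stay as the last step left them, time stands still between calls to the robot, and variables do not carry over. Pictures are saved under pics/ and viewed, at most 10 in all, crops included, and the job is handed in when it is done.

Besides the shell and the picture viewer there is one more tool, called after "Request:" as a command line: name --argument value ..., lists and objects as JSON in quotes. arm_command: Moves the arm, as the interface text tells. Its arguments: {"type":"object","properties":{"plan":{"type":"array"},"squeeze":{"type":"number"}},"required":["plan"]}

```bash
mkdir -p pics
python3 - <<'E'
from station import ctrl,cams
import cv2,numpy as np
o=ctrl.get_obs();print({k:np.round(v,3) for k,v in o.items()})
for n in("scene","side"):
    p,d=cams.camera(n);cv2.imwrite(f"pics/{n}0.png",p);i=cams.camera_info(n)
    np.savez(f"{n}0.npz",p=p,d=d,K=[i["fx"],i["fy"],i["cx"],i["cy"]],T=i["world_to_cam"])
    print(n,(d>0).mean(),np.round(np.linalg.inv(i["world_to_cam"]),3).tolist())
E
```

```text
{'time_s': np.float64(0.0), 'qpos': array([-0.067,  0.3  ,  1.522, -0.   ,  1.321, -0.067]), 'joint_vel': array([ 0.001, -0.002,  0.   , -0.001,  0.001, -0.001]), 'tau': array([-2.0000e-03, -5.3181e+01, -3.5274e+01,  7.1000e-02,  2.4000e-02,
       -0.0000e+00]), 'ee_pos': array([0.55 , 0.   , 0.205]), 'eef_rot': array([-3.14 , -0.   ,  1.571]), 'force': array([0.078, 0.192, 0.347]), 'moment': array([ 0.014, -0.01 ,  0.03 ]), 'grip_force': np.float64(0.0), 'grip_width': np.float64(0.094)}
scene 0.99583984375 [[0.69, -0.525, 0.498, 0.18], [-0.723, -0.494, 0.482, -0.496], [-0.007, -0.693, -0.721, 0.766], [0.0, 0.0, 0.0, 1.0]]
side 0.99578125 [[-0.955, -0.13, 0.267, 0.394], [-0.296, 0.34, -0.893, 0.66], [0.025, -0.931, -0.363, 0.434], [0.0, 0.0, 0.0, 1.0]]
```

View pics/scene0.png

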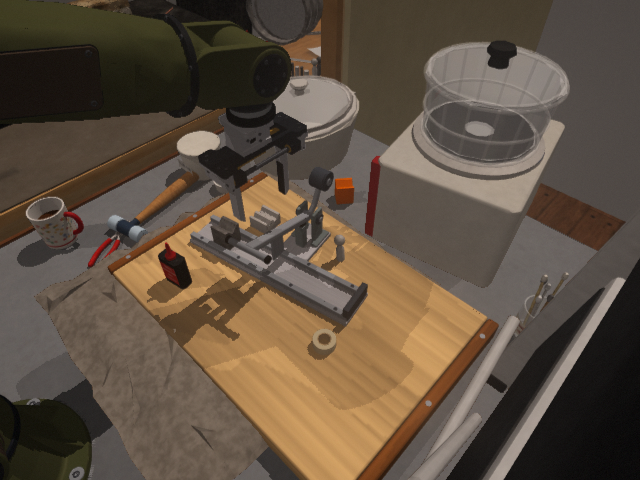

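View pics/side0.png

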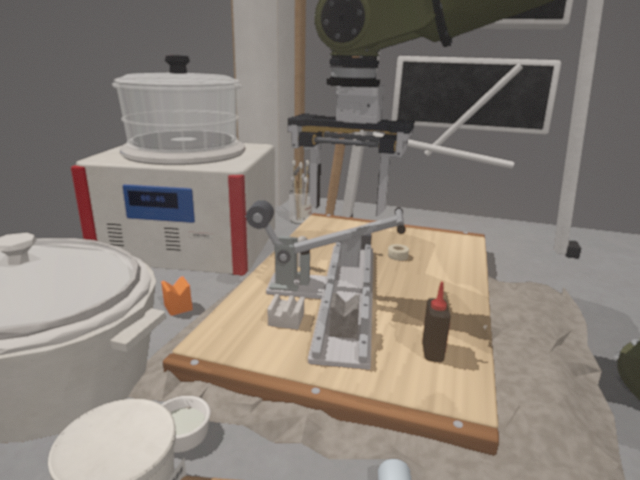

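The scene view shows the stop at about (350,300), the vee at (222,232), the push bar at (263,259), the tin at (175,268) and the tape at (323,341). Next I'll build a top-down height map from depth.

```bash
cat > h.py <<'E'
import numpy as np,cv2
def cloud(p,d,K,T):
    v,u=np.mgrid[:480,:640];m=d>0
    c=np.stack([(u-K[2])/K[0]*d,(v-K[3])/K[1]*d,d],-1)[m]
    Ti=np.linalg.inv(T);return c@Ti[:3,:3].T+Ti[:3,3],p[m]
E
python3 - <<'E'
from h import *
im=np.zeros((600,500),np.float32)
for n in("scene","side"):
    z=np.load(n+"0.npz");P,C=cloud(z["p"],z["d"],z["K"],z["T"])
    b=(abs(P[:,0]-.5)<.25)&(abs(P[:,1])<.34)&(P[:,2]<.2)&(P[:,2]>.03);P=P[b];C=C[b].astype(int)
    s=C.max(1)-C.min(1);w=(P[:,2]<.05)&(s>40);print(n,"board z",np.median(P[w,2]))
    np.save(n+"P.npy",P[~w]);Q=P[P[:,2]>.049]
    # rail tops
    R=Q[(abs(Q[:,2]-.067)<.0025)];H,xe,ye=np.histogram2d(R[:,0],R[:,1],bins=[50,68],range=[[.25,.75],[-.34,.34]])
    S=Q[np.argsort(Q[:,2])]
    r=((.34-S[:,1])/.68*600).astype(int).clip(0,599);c=((S[:,0]-.25)/.5*500).astype(int).clip(0,499)
    j=np.zeros_like(im);j[r,c]=S[:,2];cv2.imwrite(f"pics/top_{n}.png",cv2.applyColorMap(((j-.045)/.15*255).clip(0,255).astype(np.uint8),cv2.COLORMAP_JET))
a=cv2.imread("pics/top_scene.png");b=cv2.imread("pics/top_side.png");cv2.imwrite("pics/top.png",cv2.resize(np.hstack([a,b]),(800,480)))
E
```

```text
scene board z 0.04445300935679086
side board z 0.04635689448781563
```

View pics/top.png

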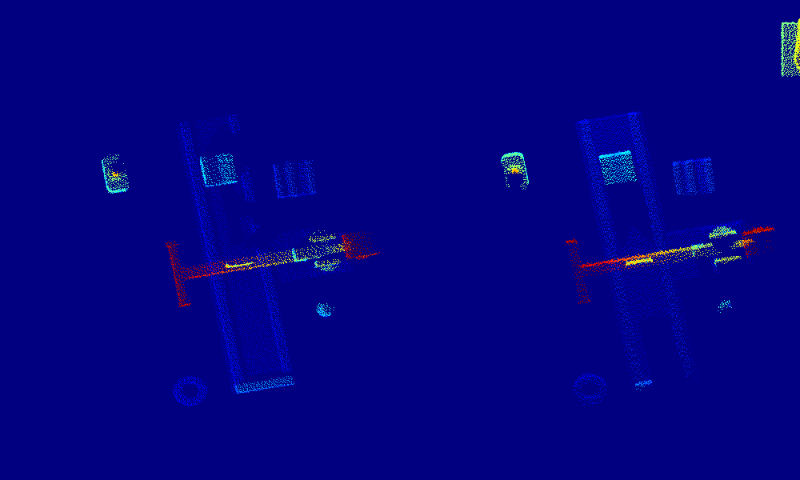

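The map shows the track yawed about +0.2 rad, the vee at (218,168), the stop at (265,384) and the bar at (178,275). Now I'll fit the frame.

Run:
```python
from h import *
def px(r,c):return np.array([.25+c/400*.5,.34-r/480*.68])
for n in("scene","side"):
    P=np.load(n+"P.npy")
    a,b=px(122,185),px(390,238);t=(a-b)/np.linalg.norm(a-b);nx=np.array([t[1],-t[0]])
    q=P[abs(P[:,2]-.067)<.003];k=(q[:,:2]-b)@nx;l=(q[:,:2]-b)@t
    s=q[(abs(k-.0)<.018)&(l>-.01)&(l<.36)]
    # two rails: side masks
    L=[]
    for off in(0,.062):
        s=q[(abs(k-off-.003)<.012)&(l>.0)&(l<.35)]
        vx,vy,x0,y0=cv2.fitLine(s[:,:2].astype(np.float32),cv2.DIST_HUBER,0,.001,.001).ravel()
        if vy<0:vx,vy=-vx,-vy
        L.append((len(s),vx,vy,x0,y0));
    th=np.mean([np.arctan2(-l[1],l[2]) for l in L]);print(n,"yaw",[np.arctan2(-l[1],l[2]) for l in L])
    ex=np.array([np.cos(th),np.sin(th)]);ey=np.array([-ex[1],ex[0]])
    cx=[np.dot(ex,l[3:]) for l in L];print("rail x",cx,"sep(62)",cx[1]-cx[0])
    X=P[:,:2]@ex-np.mean(cx);Y=P[:,:2]@ey;Z=P[:,2]
    st=(Z>.08)&(Z<.09)&(abs(X)<.037)&(Y<-.25);print("stop y",np.percentile(Y[st],[2,50,98]),st.sum(),"z",np.median(Z[st]))
    br=(Z>.17)&(Z<.2)&(X<-.068)&(X>-.1);print("bar X",np.median(X[br]),"Y",np.percentile(Y[br],[1,50,99]),"z",np.percentile(Z[br],[50,98]))
    ve=(Z>.085)&(Z<.115)&(abs(X)<.03)&(Y>.0);print("vee X",np.percentile(X[ve],[2,98]),"Y",np.percentile(Y[ve],[2,98]),"z",np.percentile(Z[ve],98))
    for nm,(r,c) in dict(tin=(173,116),tape=(391,190),punch=(310,323),groove=(180,294)).items():
        w=px(r,c);m=(np.hypot(*(P[:,:2]-w).T)<.045)&(Z>.052)&(X*np.sign(w@ex-np.mean(cx))>.045);
        if nm=="punch": m&=np.hypot(*(P[:,:2]-w).T)<.02
        print(nm,"X",np.percentile(X[m],[2,98]),"Y",np.percentile(Y[m],[2,98]),"z",np.percentile(Z[m],98))
```

```text
scene yaw [np.float32(0.18185696), np.float32(0.18498093)]
rail x [np.float32(0.5021044), np.float32(0.56397265)] sep(62) 0.06186825
stop y [-0.3135075  -0.30829514 -0.30146913] 254 z 0.0860942592867201
bar X -0.07930202886321139 Y [-0.17937116 -0.13627902 -0.08847222] z [0.18748492 0.19053498]
vee X [-0.02066182  0.01898879] Y [0.00050663 0.02255831] z 0.10598602249805991
tin X [-0.14239435 -0.11656587] Y [-0.00575974  0.04276076] z 0.14719302656236286
tape X [-0.11247752 -0.0728779 ] Y [-0.31954054 -0.28038594] z 0.06566246212058852
punch X [0.08508925 0.10022319] Y [-0.22698339 -0.20891485] z 0.10936048163864137
groove X [0.06608901 0.11357936] Y [-0.05245629 -0.00434136] z 0.07608435210160958
side yaw [np.float32(0.18371864), np.float32(0.18730529)]
rail x [np.float32(0.50303483), np.float32(0.56421787)] sep(62) 0.061183035
stop y [-0.30827472 -0.30178928 -0.29914055] 47 z 0.08560972626207658
bar X -0.07625842973158498 Y [-0.17593579 -0.12218451 -0.08546743] z [0.18937117 0.1922804 ]
vee X [-0.02088558  0.01745081] Y [0.00118906 0.02508223] z 0.10689580427719612
tin X [-0.14184023 -0.11476901] Y [0.0051665  0.04870732] z 0.1482613790785141
tape X [-0.11184656 -0.07333071] Y [-0.31746078 -0.27637758] z 0.0667895173460436
punch X [0.08603986 0.10142042] Y [-0.21740252 -0.20642977] z 0.1119644682919635
groove X [0.06564775 0.11344378] Y [-0.04851459 -0.00138396] z 0.07711077732076446
```

```bash
cat >> h.py <<'E'
from scipy.spatial.transform import Rotation as Ro
TH=.1845;O=np.array([.5486,-.0324,.045])
F=np.array([[np.cos(TH),-np.sin(TH),0],[np.sin(TH),np.cos(TH),0],[0,0,1]])
def pose(X,Y,z,a):  # track mm, z world mm, a = finger angle below horizontal
    R=F@np.array([[np.sin(a),0,np.cos(a)],[0,-1,0],[np.cos(a),0,-np.sin(a)]])
    return O*[1,1,0]+F@(np.array([X,Y,z])/1e3),R
def rows(o,targets):
    p0=np.array(o["ee_pos"]);R0=Ro.from_euler("xyz",o["eef_rot"]).as_matrix()
    for t in targets:
        p,R=pose(*t);print(np.round(R0.T@(p-p0)*1e3,1).tolist(),np.round(Ro.from_matrix(R0.T@R).as_rotvec(),3).tolist())
def now(o):
    print("t",round(float(o["time_s"]),2),"track",np.round(F.T@(o["ee_pos"]-O*[1,1,0])*1e3,1),"rpy",np.round(o["eef_rot"],3),"F",np.round(o["force"],1),"w",o["grip_width"],"q",np.round(o["qpos"],2))
E
python3 - <<'E'
from h import *
from station import ctrl
o=ctrl.get_obs();now(o);rows(o,[(-150,0,230,np.pi/2),(-150,0,210,.85)])
E
```

```text
t 0.1 track [  7.1  31.6 205. ] rpy [-3.141 -0.     1.571] F [-0.3 -0.1  0.4] w 0.09394616527396885 q [-0.07  0.3   1.52 -0.    1.32 -0.07]
[-59.9, -148.7, -24.9] [-0.001, 0.001, 1.386]
[-59.9, -148.7, -4.9] [-0.499, 0.6, 1.321]
```

The rows are not in the units I measure in: shifts go in shares of 200 mm and turns go in shares of pi rad. I convert before sending: -149 mm / 200 = -0.745, -100 mm / 200 = -0.5, 1.386 rad / 3.1416 = 0.4412.

Request:
arm_command --plan '[[[0,0,-0.225,0,0,0.0477,0.15],[-0.1,-0.25,-0.225,0,0,0.0955,0.15],[-0.2,-0.5,-0.225,0,0,0.1432,0.15],[-0.3,-0.745,-0.175,0,0,0.191,0.15],[-0.3,-0.745,-0.125,0,0,0.2387,0.15],[-0.3,-0.745,-0.125,0,0,0.2865,0.15],[-0.3,-0.745,-0.125,0,0,0.3342,0.15],[-0.3,-0.745,-0.125,0,0,0.382,0.15],[-0.3,-0.745,-0.125,0,0,0.4412,0.15],[-0.3,-0.745,-0.125,0,0,0.4412,0.15],[-0.3,-0.745,-0.125,0,0,0.4412,0.15]]]'

```text
time_s: 1.2
ee_pos: [0.4009, -0.06, 0.2303]
eef_rot: [-3.141, 0.0, 0.184]
force: [0.7, -0.7, 0.1]
grip_width: 0.0399
grip_force: 0.0
```

Run:
```python
from h import *
from station import ctrl
o=ctrl.get_obs();now(o);rows(o,[(-150,0,215,.85),(-98,0,155,.85)])
```

```text
t 1.2 track [-150.3   -0.   230.3] rpy [-3.141  0.     0.184] F [ 0.7 -0.7  0.1] w 0.03988433875539897 q [-0.24 -0.05  1.86 -0.    1.34  1.15]
[0.3, -0.0, 15.3] [-0.0, 0.721, -0.0]
[52.3, -0.0, 75.3] [-0.0, 0.721, -0.0]
```

In the tool's units: 15 mm / 200 = 0.075, 10 mm / 200 = 0.05, 0.72 rad / 3.1416 = 0.2292.

Request:
arm_command --plan '[[[0,0,0.025,0,0.0477,0,0.15],[0,0,0.05,0,0.0955,0,0.15],[0,0,0.075,0,0.1432,0,0.15],[0,0,0.075,0,0.191,0,0.15],[0,0,0.075,0,0.2292,0,0.15],[0,0,0.075,0,0.2292,0,0.15],[0,0,0.075,0,0.2292,0,0.15]]]'

```text
time_s: 1.9
ee_pos: [0.4008, -0.0605, 0.2157]
eef_rot: [3.141, -0.717, 0.185]
force: [0.6, -0.5, 0.1]
grip_width: 0.0404
grip_force: 0.0
```

Run:
```python
from h import *
from station import ctrl
o=ctrl.get_obs();now(o);rows(o,[(-95,0,145,.85)])
```

```text
t 1.9 track [-150.4   -0.5  215.7] rpy [ 3.141 -0.717  0.185] F [ 0.6 -0.5  0.1] w 0.040376995023701595 q [-0.54 -0.4   2.32  0.68  0.76  0.45]
[-4.7, -0.6, 89.7] [0.001, 0.003, 0.0]
```

In the tool's units: 90 mm / 200 = 0.45, 60 mm / 200 = 0.3.

Request:
arm_command --plan '[[[-0.01,-0.0025,0.15,0,0,0,0.15],[-0.02,-0.0025,0.3,0,0,0,0.15],[-0.025,-0.0025,0.45,0,0,0,0.15],[-0.025,-0.0025,0.45,0,0,0,0.15],[-0.025,-0.0025,0.45,0,0,0,0.15]]]'

```text
time_s: 2.4
ee_pos: [0.4558, -0.0486, 0.1446]
eef_rot: [-3.14, -0.718, 0.187]
force: [-0.8, -0.0, -0.7]
grip_width: 0.0396
grip_force: 0.0
```

Run:
```python
from h import *
from station import ctrl,cams
o=ctrl.get_obs();now(o)
a=.85;n=np.array([np.sin(a),np.cos(a)]);d=np.array([np.cos(a),-np.sin(a)])
T=[]
for g in np.linspace(0,1.0,18):
    b=np.array([110-200*np.cos(.35+g),115+200*np.sin(.35+g)])-14*n+20*d;T.append((b[0],0,b[1],a))
rows(o,T)
p,_=cams.camera("side");cv2.imwrite("pics/side1.png",cv2.resize(p[120:360,200:520],(640,480)))
```

```text
t 2.4 track [-94.1   1.1 144.6] rpy [-3.14  -0.718  0.187] F [-0.8 -0.  -0.7] w 0.03962368419887769 q [-0.41 -0.12  2.31  0.9   0.49  0.26]
[24.0, 1.2, 1.4] [-0.003, 0.003, 0.002]
[34.4, 1.2, -4.0] [-0.003, 0.003, 0.002]
[45.2, 1.2, -8.7] [-0.003, 0.003, 0.002]
[56.2, 1.2, -12.8] [-0.003, 0.003, 0.002]
[67.5, 1.2, -16.3] [-0.003, 0.003, 0.002]
[78.9, 1.2, -19.0] [-0.003, 0.003, 0.002]
[90.5, 1.2, -21.1] [-0.003, 0.003, 0.002]
[102.2, 1.2, -22.6] [-0.003, 0.003, 0.002]
[113.9, 1.2, -23.3] [-0.003, 0.003, 0.002]
[125.7, 1.3, -23.3] [-0.003, 0.003, 0.002]
[137.4, 1.3, -22.7] [-0.003, 0.003, 0.002]
[149.1, 1.3, -21.3] [-0.003, 0.003, 0.002]
[160.7, 1.3, -19.3] [-0.003, 0.003, 0.002]
[172.1, 1.3, -16.6] [-0.003, 0.003, 0.002]
[183.4, 1.4, -13.2] [-0.003, 0.003, 0.002]
[194.4, 1.4, -9.1] [-0.003, 0.003, 0.002]
[205.2, 1.4, -4.5] [-0.003, 0.003, 0.002]
[215.7, 1.5, 0.8] [-0.003, 0.003, 0.002]
```

View pics/side1.png

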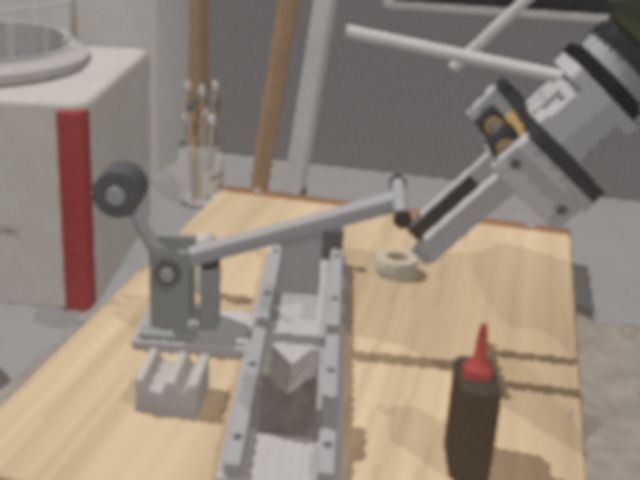

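The crop shows the fingertips at (425,240), just below and in front of the bar at (400,205). I'll lift along the arc.

In the tool's units: 114 mm / 200 = 0.57, 102 mm / 200 = 0.51.

Request:
arm_command --plan '[[[0.06,0.005,0.015,0,0,0,0.15],[0.12,0.005,0.01,0,0,0,0.15],[0.17,0.005,-0.015,0,0,0,0.15],[0.225,0.005,-0.04,0,0,0,0.15],[0.28,0.005,-0.06,0,0,0,0.15],[0.335,0.005,-0.075,0,0,0,0.15],[0.39,0.005,-0.09,0,0,0,0.15],[0.45,0.005,-0.1,0,0,0,0.15],[0.51,0.005,-0.105,0,0,0,0.15],[0.57,0.005,-0.11,0,0,0,0.15]]]'

```text
time_s: 3.45
ee_pos: [0.5255, -0.0376, 0.2385]
eef_rot: [3.139, -0.721, 0.186]
force: [0.4, -0.4, -1.7]
grip_width: 0.04
grip_force: 0.6
```

Run:
```python
from h import *
from station import ctrl,cams
o=ctrl.get_obs();now(o)
a=.85;n=np.array([np.sin(a),np.cos(a)]);d=np.array([np.cos(a),-np.sin(a)])
T=[]
for g in np.linspace(0,1.0,18)[9:]:
    b=np.array([110-200*np.cos(.35+g),115+200*np.sin(.35+g)])-14*n+20*d;T.append((b[0],0,b[1],a))
rows(o,T)
p,_=cams.camera("side");cv2.imwrite("pics/side2.png",cv2.resize(p[120:360,200:520],(640,480)))
```

```text
t 3.45 track [-23.6  -0.9 238.5] rpy [ 3.139 -0.721  0.186] F [ 0.4 -0.4 -1.7] w 0.040037795801161374 q [-0.3  -0.11  2.05  0.56  0.61  0.72]
[10.8, -0.9, 1.1] [0.002, -0.0, 0.001]
[22.5, -0.9, 1.8] [0.002, -0.0, 0.001]
[34.2, -0.9, 3.1] [0.002, -0.0, 0.001]
[45.8, -0.9, 5.2] [0.002, -0.0, 0.001]
[57.2, -0.9, 8.0] [0.002, -0.0, 0.001]
[68.5, -0.9, 11.4] [0.002, -0.0, 0.001]
[79.5, -0.9, 15.4] [0.002, -0.0, 0.001]
[90.3, -0.9, 20.2] [0.002, -0.0, 0.001]
[100.8, -0.9, 25.5] [0.002, -0.0, 0.001]
```

View pics/side2.png

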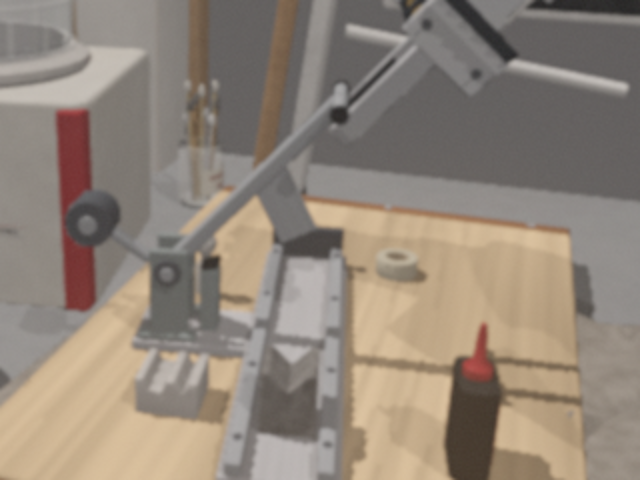

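The arm is half raised, with the bar at crop pixel (340,108) resting on the fingers. I'll carry on.

In the tool's units: 105 mm / 200 = 0.525, 100 mm / 200 = 0.5.

Request:
arm_command --plan '[[[0.055,-0.005,0.005,0,0,0,0.15],[0.11,-0.005,0.01,0,0,0,0.15],[0.17,-0.005,0.015,0,0,0,0.15],[0.23,-0.005,0.025,0,0,0,0.15],[0.285,-0.005,0.04,0,0,0,0.15],[0.34,-0.005,0.055,0,0,0,0.15],[0.4,-0.005,0.075,0,0,0,0.15],[0.45,-0.005,0.1,0,0,0,0.15],[0.5,-0.005,0.125,0,0,0,0.15],[0.525,-0.005,0.14,0,0,0,0.15]]]'

```text
time_s: 4.5
ee_pos: [0.6221, -0.0181, 0.2845]
eef_rot: [-3.142, -0.72, 0.185]
force: [-0.2, 0.5, -0.5]
grip_width: 0.04
grip_force: 0.0
```

In the tool's units: -80 mm / 200 = -0.4, -50 mm / 200 = -0.25.

Request:
arm_command --plan '[[[0,0,-0.1,0,0,0,0.15],[-0.05,0,-0.25,0,0,0,0.15],[-0.075,0,-0.4,0,0,0,0.15],[-0.075,0,-0.4,0,0,0,0.15],[-0.075,0,-0.4,0,0,0,0.15],[-0.075,0,-0.4,0,0,0,0.15]]]'

```text
time_s: 5.1
ee_pos: [0.5587, -0.03, 0.3336]
eef_rot: [-3.141, -0.719, 0.184]
force: [0.6, 0.0, -0.5]
grip_width: 0.0394
grip_force: 0.0
```

Run:
```python
from h import *
from station import ctrl,cams
p,_=cams.camera("side");cv2.imwrite("pics/side3.png",cv2.resize(p[60:360,160:560],(640,480)))
o=ctrl.get_obs();now(o)
rows(o,[(0,30,330,np.pi/2),(-3,195,250,np.pi/2)])
```

```text
t 5.15 track [ 10.4   0.6 333.4] rpy [-3.141 -0.718  0.184] F [ 0.  -0.7 -0.5] w 0.03960452152310406 q [-0.26 -0.12  1.83  0.4   0.8   0.94]
[-10.1, -29.4, -4.2] [-0.001, -0.718, 0.0]
[-65.0, -194.4, 54.2] [-0.001, -0.718, 0.0]
```

View pics/side3.png

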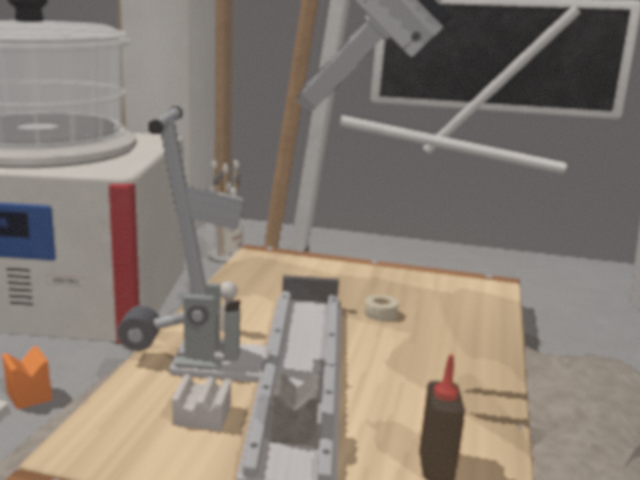

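The gate is raised by itself (arm at (185,200), bar at (165,120)). Next I move behind the vee and close the fingers.

In the tool's units: -194 mm / 200 = -0.97, -120 mm / 200 = -0.6, -0.718 rad / 3.1416 = -0.2285.

Request:
arm_command --plan '[[[-0.075,-0.2,-0.025,0,-0.0318,0,1],[-0.125,-0.4,0.025,0,-0.0796,0,1],[-0.175,-0.6,0.1,0,-0.1273,0,1],[-0.25,-0.8,0.175,0,-0.1751,0,1],[-0.3,-0.97,0.25,0,-0.2228,0,1],[-0.325,-0.97,0.27,0,-0.2285,0,1],[-0.325,-0.97,0.27,0,-0.2285,0,1],[-0.325,-0.97,0.27,0,-0.2285,0,1],[-0.325,-0.97,0.27,0,-0.2285,0,1]]]'

```text
time_s: 6.05
ee_pos: [0.5098, 0.1573, 0.2524]
eef_rot: [-3.141, -0.005, 0.184]
force: [1.6, 0.2, 0.0]
grip_width: 0.0005
grip_force: 0.0
```

Run:
```python
from h import *
from station import ctrl,cams
o=ctrl.get_obs();now(o)
rows(o,[(-2,193,66,np.pi/2)])
p,d=cams.camera("side");i=cams.camera_info("side")
P,C=cloud(p,d,[i["fx"],i["fy"],i["cx"],i["cy"]],i["world_to_cam"])
Q=(P-O)@F*1e3;s=(abs(Q[:,0])<22)&(Q[:,1]>80)&(Q[:,1]<260)&(Q[:,2]>45)&(Q[:,2]<64)
print("vee",np.percentile(Q[s],[2,50,98],axis=0).round(1),s.sum())
g=(abs(Q[:,1])<60)&(Q[:,2]>255)&(Q[:,2]<300)&(Q[:,0]>90)&(Q[:,0]<200);print("bar",np.median(Q[g],0).round(1),g.sum())
```

```text
t 6.05 track [ -3.3 193.6 252.4] rpy [-3.141 -0.005  0.184] F [1.6 0.2 0. ] w 0.0005325039936866492 q [ 0.23  0.23  1.5  -0.    1.41  1.62]
[0.4, 0.6, 186.4] [-0.0, -0.005, -0.001]
vee [[-20.3 117.7  45.5]
 [ -0.9 146.8  54.8]
 [ 17.8 158.   62. ]] 608
bar [142.1   9.6 268.9] 253
```

In the tool's units: 186 mm / 200 = 0.93, 170 mm / 200 = 0.85.

Request:
arm_command --plan '[[[0.01,0,0.2,0,0,0,1],[0.01,0,0.4,0,0,0,1],[0.01,0,0.6,0,0,0,1],[0.01,0,0.75,0,0,0,1],[0.01,0,0.85,0,0,0,1],[0.01,0,0.93,0,0,0,1],[0.01,0,0.93,0,0,0,1],[0.01,0,0.93,0,0,0,1]]]'

```text
time_s: 6.9
ee_pos: [0.5125, 0.1583, 0.0664]
eef_rot: [-3.142, -0.004, 0.184]
force: [0.3, -0.1, 0.2]
grip_width: 0.0003
grip_force: 0.0
```

Run:
```python
from h import *
from station import ctrl,cams
p,_=cams.camera("side");cv2.imwrite("pics/side4.png",cv2.resize(p[60:360,160:560],(640,480)))
o=ctrl.get_obs();now(o)
rows(o,[(-1,170,66,np.pi/2),(-1,-113,66,np.pi/2)])
```

```text
t 6.95 track [ -0.3 194.2  66.7] rpy [-3.141 -0.004  0.184] F [ 0.9 -0.8 -0.9] w 4.608817367775128e-05 q [ 0.23  0.43  1.7  -0.    1.01  1.62]
[-0.7, 24.2, 0.7] [-0.0, -0.004, -0.0]
[-0.6, 307.2, 0.6] [-0.0, -0.004, -0.0]
```

View pics/side4.png

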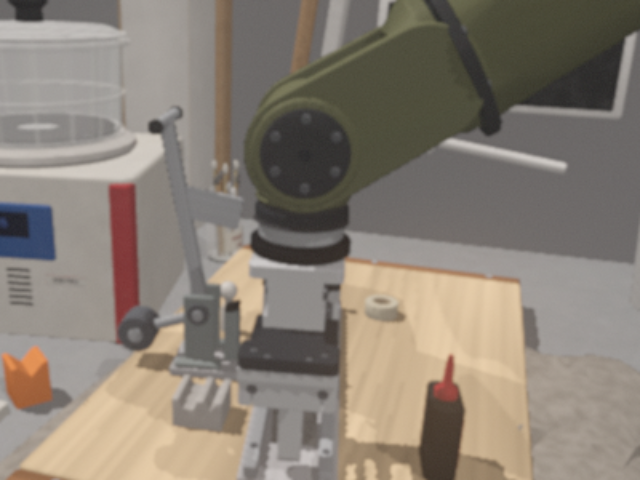

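The hand is in the lane behind the vee, with the fingers at (290,430) and the raised gate clear. I'll push.

Request:
arm_command --plan '[[[-0.005,0.05,0,0,0,0,1],[-0.005,0.09,0,0,0,0,1],[-0.005,0.12,0,0,0,0,1],[-0.005,0.15,0,0,0,0,1],[-0.005,0.19,0,0,0,0,1],[-0.005,0.24,0,0,0,0,1],[-0.005,0.29,0,0,0,0,1],[-0.005,0.34,0,0,0,0,1],[-0.005,0.39,0,0,0,0,1],[-0.005,0.44,0,0,0,0,1],[-0.005,0.48,0,0,0,0,1],[-0.005,0.5,0,0,0,0,1]]]'

```text
time_s: 8.15
ee_pos: [0.5297, 0.0599, 0.0657]
eef_rot: [-3.141, -0.003, 0.184]
force: [-1.5, 6.3, 5.4]
grip_width: 0.0008
grip_force: 3.4
```

Run:
```python
from h import *
from station import ctrl,cams
o=ctrl.get_obs();now(o);rows(o,[(-1,-113,66,np.pi/2)])
p,d=cams.camera("scene");cv2.imwrite("pics/scene5.png",cv2.resize(p[120:360,120:440],(640,480)))
i=cams.camera_info("scene")
P,C=cloud(p,d,[i["fx"],i["fy"],i["cx"],i["cy"]],i["world_to_cam"])
Q=(P-O)@F*1e3;s=(abs(Q[:,0])<24)&(Q[:,1]>-100)&(Q[:,1]<o["ee_pos"][1]*0+82)&(Q[:,2]>50)&(Q[:,2]<64)
print("vee",np.percentile(Q[s],[2,50,98],axis=0).round(1),s.sum())
```

```text
t 8.15 track [-1.6 94.2 65.7] rpy [-3.141e+00 -3.000e-03  1.840e-01] F [-1.5  6.3  5.4] w 0.0007682997902488371 q [0.04 0.42 1.71 0.   1.01 1.43]
[0.7, 207.2, -0.5] [-0.001, -0.003, -0.0]
vee [[-20.9  37.9  50.3]
 [ -0.2  59.4  56.3]
 [ 17.9  81.3  62.6]] 291
```

View pics/scene5.png

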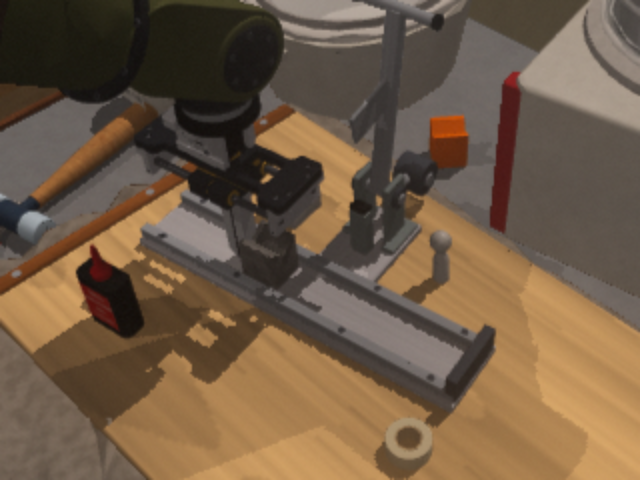

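The vee at crop pixel (272,255) is upright and moving with the fingers, and the gate is raised. I'll keep pushing.

In the tool's units: 110 mm / 200 = 0.55, 106 mm / 200 = 0.53.

Request:
arm_command --plan '[[[0,0.04,0,0,0,0,1],[0,0.09,0,0,0,0,1],[0,0.14,0,0,0,0,1],[0,0.19,0,0,0,0,1],[0,0.24,0,0,0,0,1],[0,0.29,0,0,0,0,1],[0,0.34,0,0,0,0,1],[0,0.39,0,0,0,0,1],[0,0.44,0,0,0,0,1],[0,0.49,0,0,0,0,1],[0,0.53,0,0,0,0,1],[0,0.55,0,0,0,0,1]]]'

```text
time_s: 9.4
ee_pos: [0.5498, -0.0481, 0.0656]
eef_rot: [-3.141, -0.003, 0.184]
force: [-1.3, 7.9, 7.5]
grip_width: 0.0002
grip_force: 3.9
```

In the tool's units: 85 mm / 200 = 0.425, 82 mm / 200 = 0.41.

Request:
arm_command --plan '[[[0,0.04,0,0,0,0,1],[0,0.09,0,0,0,0,1],[0,0.14,0,0,0,0,1],[0,0.19,0,0,0,0,1],[0,0.24,0,0,0,0,1],[0,0.29,0,0,0,0,1],[0,0.34,0,0,0,0,1],[0,0.38,0,0,0,0,1],[0,0.41,0,0,0,0,1],[0,0.425,0,0,0,0,1],[0,0.425,0,0,0,0,1]]]'

```text
time_s: 10.5
ee_pos: [0.5653, -0.1317, 0.0655]
eef_rot: [-3.141, -0.002, 0.185]
force: [-0.3, 2.1, 1.6]
grip_width: 0.0003
grip_force: 1.0
```

```bash
cat > m.py <<'E'
from h import *
from station import ctrl,cams
o=ctrl.get_obs();now(o);rows(o,[(-1,-113,66,np.pi/2)])
p,d=cams.camera("scene");cv2.imwrite("pics/last.png",cv2.resize(p[120:360,120:440],(640,480)))
i=cams.camera_info("scene")
P,C=cloud(p,d,[i["fx"],i["fy"],i["cx"],i["cy"]],i["world_to_cam"])
Q=(P-O)@F*1e3;s=(abs(Q[:,0])<24)&(Q[:,1]<-60)&(Q[:,1]>-170)&(Q[:,2]>50)&(Q[:,2]<64)
print("vee",np.percentile(Q[s],[2,50,98],axis=0).round(1),s.sum())
s=(abs(Q[:,0])<30)&(Q[:,1]<-150)&(Q[:,1]>-190)&(Q[:,2]>38)&(Q[:,2]<44);print("stop y",np.percentile(Q[s,1],[2,98]))
E
python3 m.py
```

```text
t 10.5 track [  -1.8 -100.7   65.5] rpy [-3.141e+00 -2.000e-03  1.850e-01] F [-0.3  2.1  1.6] w 0.0003293287115538646 q [-0.29  0.51  1.57  0.    1.06  1.09]
[0.8, 12.3, -0.5] [-0.0, -0.002, 0.0]
vee [[ -21.3 -156.1   50.3]
 [  -6.9 -131.5   56.7]
 [  18.2  -93.    62.2]] 430
stop y [-181.33010417 -155.31006481]
```

In the tool's units: 10.5 mm / 200 = 0.0525, 10 mm / 200 = 0.05.

Request:
arm_command --plan '[[[0,0.015,0,0,0,0,1],[0,0.03,0,0,0,0,1],[0,0.04,0,0,0,0,1],[0,0.045,0,0,0,0,1],[0,0.05,0,0,0,0,1],[0,0.0525,0,0,0,0,1],[0,0.0525,0,0,0,0,1]]]'

```text
time_s: 11.25
ee_pos: [0.5671, -0.1415, 0.0653]
eef_rot: [-3.141, -0.002, 0.185]
force: [-0.9, 6.0, 4.9]
grip_width: 0.0001
grip_force: 3.0
```

Request:
arm_command --plan '[[[0,0.0025,0,0,0,0,1],[0,0.005,0,0,0,0,1],[0,0.0075,0,0,0,0,1],[0,0.0075,0,0,0,0,1]]]'

```text
time_s: 11.65
ee_pos: [0.5673, -0.1429, 0.0653]
eef_rot: [-3.141, -0.002, 0.185]
force: [-1.2, 6.0, 4.7]
grip_width: 0.0004
grip_force: 3.1
```

```bash
python3 m.py
```

```text
t 11.65 track [  -1.8 -112.1   65.3] rpy [-3.141e+00 -2.000e-03  1.850e-01] F [-1.2  6.   4.7] w 0.000373866551836394 q [-0.31  0.52  1.55  0.    1.06  1.07]
[0.8, 0.9, -0.7] [-0.001, -0.002, 0.001]
vee [[ -21.5 -167.6   50.3]
 [  -5.  -142.6   56.6]
 [  18.  -105.9   61.7]] 438
stop y [-181.26360663 -155.82623685]
```

Not yet at the stop, since the force is still at friction level. I'll advance in small steps until it rises.

Request:
arm_command --plan '[[[0,0.0025,0,0,0,0,1],[0,0.005,0,0,0,0,1],[0,0.0075,0,0,0,0,1],[0,0.0075,0,0,0,0,1]]]'

```text
time_s: 12.1
ee_pos: [0.5676, -0.1443, 0.0653]
eef_rot: [-3.141, -0.002, 0.185]
force: [-1.0, 6.8, 4.3]
grip_width: 0.0004
grip_force: 3.3
```

In the tool's units: 1.5 mm / 200 = 0.0075, 1 mm / 200 = 0.005.

Request:
arm_command --plan '[[[0,0.0025,0,0,0,0,1],[0,0.005,0,0,0,0,1],[0,0.0075,0,0,0,0,1],[0,0.0075,0,0,0,0,1]]]'

```text
time_s: 12.5
ee_pos: [0.5677, -0.1444, 0.0653]
eef_rot: [-3.139, -0.001, 0.185]
force: [-3.3, 16.3, 8.2]
grip_width: 0.0
grip_force: 8.4
```

The force jumped, so the vee is against the stop. I'll back off and rise.

In the tool's units: -90 mm / 200 = -0.45, -80 mm / 200 = -0.4.

Request:
arm_command --plan '[[[0,-0.02,0,0,0,0,1],[0,-0.05,0,0,0,0,1],[0,-0.1,0,0,0,0,1],[0,-0.15,0,0,0,0,1],[0,-0.15,-0.1,0,0,0,1],[0,-0.15,-0.25,0,0,0,1],[-0.05,-0.15,-0.4,0,0,0,1],[-0.1,-0.15,-0.45,0,0,0,1],[-0.1,-0.15,-0.45,0,0,0,1],[-0.1,-0.15,-0.45,0,0,0,1],[-0.1,-0.15,-0.45,0,0,0,1]]]'

```text
time_s: 13.6
ee_pos: [0.5423, -0.1203, 0.1536]
eef_rot: [-3.141, -0.0, 0.185]
force: [0.8, 0.8, 0.0]
grip_width: 0.0006
grip_force: 0.0
```

```bash
python3 m.py
```

```text
t 13.6 track [-22.3 -85.2 153.6] rpy [-3.141 -0.     0.185] F [0.8 0.8 0. ] w 0.0006186941509777469 q [-0.28  0.36  1.57  0.    1.22  1.1 ]
[21.3, 27.9, 87.6] [-0.001, -0.0, 0.0]
vee [[ -21.1 -168.9   50.3]
 [   5.3 -149.9   56.6]
 [  18.9 -128.6   60.9]] 378
stop y [-181.16449865 -156.2557303 ]
```

View pics/last.png

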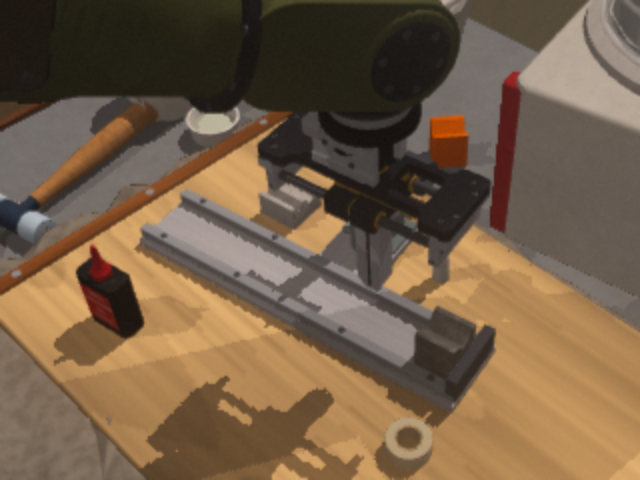

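The vee at (445,340) is upright against the stop, and the bystanders are in place. The gate is hidden behind the hand here, so I'll check it in side-camera depth and then hand in.

Run:
```python
from h import *
from station import ctrl,cams
p,d=cams.camera("side");i=cams.camera_info("side")
P,C=cloud(p,d,[i["fx"],i["fy"],i["cx"],i["cy"]],i["world_to_cam"])
Q=(P-O)@F*1e3
g=(abs(Q[:,1])<60)&(Q[:,2]>255)&(Q[:,2]<300)&(Q[:,0]>120)&(Q[:,0]<170);m=np.median(Q[g],0);print("bar",m.round(1),g.sum())
if g.sum()>100: print(ctrl.hand_in())
```

```text
bar [142.2   9.2 269.2] 253
the job is handed in; nothing more can be done
None
```

The gate is raised and staying up by itself, the vee block stands upright against the stop, the hand is clear, and the job was handed in at about 13.7 s; the interface returned no verdict.

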